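# Let the turner swing down and hang it on the utensil stand

## Robot

A 7-joint arm with a two-finger parallel gripper is mounted at the origin on the work surface; the furniture and walls round the work are solid. World frame = base frame: x ahead of the robot, y to its left, z up, the work surface at z = 0. Lengths are in mm, angles in rad, forces in N, time in s.
With the tool pointing down it reaches from about 400 to 850 mm from the base axis. Payload 4.5 kg.
Tool frame: the origin (TCP) lies midway between the tips of the shut fingers; the grasp point (between the pads) lies 19 mm behind it (bot.pinch_z is the distance from the TCP to the grasp point, in mm); y points along the fingers, z is the direction in which the jaws open and shut, and the axes are right-handed (so a half turn about y gives the same grasp; the last joint's range is limited). The gripper opens to 85 mm and grips with 20 to 120 N. Pads are 22 mm wide; open, the fingers measure 114 mm over their backs; the gripper's body (76 mm by 85 mm) begins 54 mm behind the grasp point. The pads swing forward as they close: fully open they stand 13 mm farther back than shut.
Start: joints at [1.141, 0.689, -0.195, 1.565, 0.157, 0.902, -0.215], TCP at [279.625, -558.985, 231.317] pointing down, gripper open.
Joint ranges: [-3.01, 3.01], [-0.46, 2.08], [-1.47, 1.51], [0.13, 2.56], [-1, 4.14], [0.04, 2.09], [-2.66, 2.66]. Speed limits (rad/s): [2.57, 2.57, 3.14, 3.14, 3.14, 3.14, 3.14].

## Interface

Orientations are given as a rotation vector (axis times angle).
In Python, from workcell import bot, cams gives the robot as it stands. The module is installed in compiled form; this text tells all that it offers.
- The arm moves only by the shell command python3 -m pendant 'ROWS' [OPENING] [FORCE]. ROWS is JSON, a list of rows, each an object of numbers: "dx", "dy", "dz": the shift along the tool's x, y, z as a fraction of full scale; "ax", "ay", "az": the turn, a rotation vector about the tool's x, y, z as a fraction of full scale. A call has 1 to 5 rows; each row is the pose to reach, as a shift and turn from the pose measured when the call began, along the tool's axes at that moment; what a row does not reach only later rows make up. Full scale, the value 1, is 0.1 m for a shift and 60 degrees for a turn. A row lasts 1/10 s, in which the tool goes at most 50 mm and 8.59 degrees, less where a joint would pass 70% of its speed; a pose out of reach is approached as far as the arm can. A call with a number of a shift or a turn outside -1 to 1 is refused whole. A call with a gripper value outside its range is refused whole. OPENING is the opening, from -1 (shut) to 1 (fully open), set as the call begins (- or left out, the last holds). The fingers move at their own pace and stop on an object; FORCE is the grip in N (left out, the last holds). Time passes only in rows, so rows that repeat a pose let the fingers close. It gives the time, the measured TCP pose, the force and the opening at its end, in the units of the state.
- bot.get_state(): the state, without advancing time (a new reading comes with each control period).
- cams.camera(name): name is "side" or "top" or "wrist"; returns the picture (480x640x3 uint8, blue, green, red); there is no depth.
- cams.camera_params(name): a dict with "fx", "fy", "cx", "cy" (pixels), "k1" (the pictures are not rectified: a ray, as slopes to the right and down, at radius r is drawn at 1 + k1 r^2 times it, then the intrinsics apply), "pose" (4x4, takes a point from camera to world coordinates); the wrist camera has in their place "tool_from_camera" (4x4, takes a point from camera to tool coordinates, whose origin is the TCP and whose axes are the tool frame's). Camera axes: x right, y up, looking along -z (the intrinsics and any distortion apply to the point x, -y, -z); pixel columns grow to the right and rows downward; lengths in mm; the calibration is good to about 2 mm. A picture is of the moment at which its call begins: read the wrist's pose just before it. camera_params takes no time and is no camera call.
- bot.job_done(): hands the job in, once; it reports no verdict.
Trained networks look in the newest picture that a camera, given by its name, has taken for a name from the list of things; names that differ only in an ending like _2 or _b are one class to them, and where a whole thing is asked for, a point or a joint stands for the part that bears it (a point fixed in the world has none). Each returns a list of dicts, best first, with "score" (0 to 1); they miss things now and then, are a little off and sometimes report something else, mostly with a low value. They report only what shows in the picture. A call takes as long as a camera call. They do not tell look-alikes from the thing itself.
- cams.regions_of(label, camera): "pixels" (480x640 bool, what is visible of it) and "box" ([left, top, width, height] in pixels, round what is visible of it).
The state is a dict: "clock": time; "joints": joint angles; "dq": joint speeds; "joint_torque": joint torques, N m; "tcp_pos": TCP position; "ee_rot": TCP orientation; "ft_force": force on the tool from outside, world axes, zero at the start; "ft_torque": the same for the moment, N m; "gripper_width": opening from 0.0 (shut) to 1.0 (fully open).
Only numpy, scipy, OpenCV 4.12 (cv2) and the standard library are available. Lean on these libraries where they do the work, as an engineer would, in place of code of your own. Each camera call takes 0.05 s, during which the arm holds its last target. There are 200 camera calls.

## Task

Pick the turner up by the ball at its handle end and lift it clear of the table. Loosen your grip just enough for the blade to swing down until the turner hangs upright from your fingers, then grip it firmly again. Hang it on the utensil stand: slide its shaft between the two prongs, let the collar rest on them, let go and move away, leaving the other things where they are.

Things in the scene. Friction and masses are not known exactly. Their poses are not given: they have to be found in the camera images.
- turner_ball (a point): Centre of the 32 mm black rubber ball ending the handle of a kitchen turner lying on the table (this point 28 mm up). x axis: along the turner to the blade, lying 8.5 degrees below level; y: across the blade, level. Mass 0.14 to 0.26 kg, centred 102 mm from here. A 40 N grip on the ball holds it, sagging a bit; eased to 3 to 8 N (1 to 2 mm wider, go in 0.2 mm steps) it swings; at 1 N it drops.
- turner_collar (a point): Centre of the blade-side face of the wooden collar, 40 mm across and 10 mm thick; 56 mm from the ball centre along the turner. This face rests on the prongs when hung. Between ball and collar the handle is 21 mm thick; beyond the collar runs a steel shaft, 12 mm thick for 6 mm, then 8 mm. Axes as turner_ball.
- turner_tip (a point): Middle of the far edge of the turner's flat slotted steel blade, 180 mm from the ball centre along the turner. The blade is 66 mm long, 64 mm wide, 3 mm thick. Axes as turner_ball.
- fork_seat (a point): Seat of the utensil stand, which is fixed to the table: midway between its two level prongs, at the height of their tops, 165 mm up. The prongs are steel rods 8 mm thick along this frame's x axis, 18 mm clear apart, from a 16 mm post at x = +60 mm (its top level with them) to x = -30 mm, then splayed outwards. z is up. The wooden base, 12 mm thick, spans x -55 to +85, y -65 to +65 mm.
- fork_mouth (a point): Middle of the open end of the fork, at the height of the prong tops, 55 mm from fork_seat towards its -x, roughly facing the robot. Here the prong tips are 52 mm apart (centres), with 12 mm balls on them, 2 mm higher than the prongs; nothing of the stand is higher. Axes as fork_seat.
- garlic_0: A garlic bulb, about 58 mm, loose on the table, far left; origin at its underside. Bystander.
- mushroom_b: A mushroom, 101 x 72 x 57 mm, loose on the table at the far side; origin at its underside. Bystander.
- bowl_pickles: A dark stone bowl of pickles, 132 mm across and 63 mm high, at the left; origin at its underside. Bystander.
There are look-alikes about, which are no part of the job. What is shaped like the part that bears turner_ball but blue is not meant.

How it is judged:
By the outcome, as a careful person would: the job done as asked, in the order asked, and still so for the second after the job is handed in, with the robot touching nothing.
It also fails if it takes over 56 s, if anything falls off the work surface, if the arm or the gripper's body presses on something with over 40 N, if the wrist force passes 120 N, or if a joint passes its speed limit or range.

## Working session

There is one attempt and no reset: what is moved stays moved. The work goes in short steps, Python scripts to look and compute and a shell command to move; the robot and the scene stay as the last step left them, time stands still between calls to the robot, and variables do not carry over. Pictures are saved under pics/ and viewed, about 8 in all and at most 12, crops included, and the job is handed in when it is done.

```bash
mkdir -p pics
cat > h.py <<'E'
import numpy as np,cv2
from scipy.spatial.transform import Rotation as R
from workcell import bot,cams
def pose(name):
    p=cams.camera_params(name)
    if 'pose' in p: return p,np.array(p['pose'])
    s=bot.get_state();T=np.eye(4);T[:3,:3]=R.from_rotvec(s['ee_rot']).as_matrix();T[:3,3]=s['tcp_pos']
    return p,T@np.array(p['tool_from_camera'])
def ray(p,T,u,v):
    K=np.array([[p['fx'],0,p['cx']],[0,p['fy'],p['cy']],[0,0,1.]])
    a=(u-p['cx'])/p['fx'];b=(v-p['cy'])/p['fy'];x,y=a,b
    for _ in range(20):
        f=1+p['k1']*(x*x+y*y);x,y=a/f,b/f
    d=T[:3,:3]@np.array([x,-y,-1.]);return T[:3,3],d/np.linalg.norm(d)
def onplane(p,T,u,v,z):
    o,d=ray(p,T,u,v);return o+d*(z-o[2])/d[2]
def proj(p,T,X):
    c=np.linalg.inv(T)@np.append(X,1);x,y=c[0]/-c[2],-c[1]/-c[2];f=1+p['k1']*(x*x+y*y)
    return np.array([p['cx']+p['fx']*x*f,p['cy']+p['fy']*y*f])
def tri(rays):
    A=np.zeros((3,3));b=np.zeros(3)
    for o,d in rays:
        M=np.eye(3)-np.outer(d,d);A+=M;b+=M@o
    return np.linalg.solve(A,b)
def st():
    s=bot.get_state();print('t',s['clock'],'tcp',np.round(s['tcp_pos'],1),'\nR',np.round(R.from_rotvec(s['ee_rot']).as_matrix(),3).tolist(),'F',np.round(s['ft_force'],1),'w',round(s['gripper_width'],4),'q',np.round(s['joints'],2));return s
E
python3 - <<'E'
from h import *
st(); print(bot.pinch_z)
for c in ['side','top']:
    im=cams.camera(c);cv2.imwrite(f'pics/{c}0.png',im);p,T=pose(c)
    print(c,np.round(T,3).tolist(),{k:p[k] for k in('fx','fy','cx','cy','k1')})
    for l in ['turner_ball','turner_collar','turner_tip','fork_seat','fork_mouth','garlic_0','mushroom_b','bowl_pickles']:
        for r in cams.regions_of(l,c)[:4]:
            v,u=np.nonzero(r['pixels']);print(l,round(r['score'],2),r['box'],len(u),u.mean().round(1),v.mean().round(1))
E
```

```text
t 0.0 tcp [ 279.2 -558.4  230.5] 
R [[-0.894, -0.001, 0.447], [-0.447, 0.002, -0.894], [0.0, -1.0, -0.002]] F [ 0.8 -0.3 -0.2] w 0.9974 q [ 1.14  0.69 -0.19  1.57  0.16  0.9  -0.22]
18.700000000000003
side [[0.295, -0.616, 0.731, 1223.353], [0.956, 0.197, -0.22, -133.838], [-0.008, 0.763, 0.647, 765.053], [0.0, 0.0, 0.0, 1.0]] {'fx': 434.79967095980527, 'fy': 434.79967095980527, 'cx': 319.7194206291986, 'cy': 238.5632700861213, 'k1': -0.07191602073479825}
turner_ball 0.75 [249.0, 222.8, 64.3, 39.9] 536 283.0 239.1
turner_collar 0.84 [245.0, 222.0, 70.7, 39.5] 622 277.7 241.7
turner_collar 0.79 [212.0, 281.1, 34.4, 77.7] 1091 231.2 327.3
turner_tip 0.84 [212.9, 285.9, 36.9, 75.5] 1006 231.3 327.9
turner_tip 0.77 [245.6, 222.1, 68.5, 40.2] 622 276.4 241.6
fork_seat 0.75 [320.3, 222.5, 72.6, 105.3] 3237 355.9 289.3
fork_mouth 0.82 [322.0, 219.5, 70.4, 107.5] 3051 356.0 290.6
garlic_0 0.68 [211.3, 280.4, 35.3, 80.8] 1075 231.1 326.9
garlic_0 0.61 [417.5, 263.7, 26.1, 23.3] 406 430.7 276.1
mushroom_b 0.69 [298.8, 313.7, 36.2, 41.3] 1038 318.3 330.0
bowl_pickles 0.94 [393.0, 206.0, 51.8, 3
[... 353 characters left out ...]
[298.2, 284.2, 75.8, 39.1] 803 337.9 306.0
turner_collar 0.73 [379.4, 181.5, 33.4, 71.6] 594 395.1 217.3
turner_collar 0.6 [298.5, 286.0, 74.3, 36.7] 556 330.3 308.2
turner_tip 0.64 [301.0, 286.4, 71.2, 31.9] 710 339.7 305.5
turner_tip 0.59 [382.2, 177.8, 32.5, 73.5] 724 396.2 212.8
fork_seat 0.6 [261.8, 179.2, 53.5, 67.4] 2774 286.4 215.3
fork_mouth 0.96 [263.3, 181.2, 52.2, 61.2] 2662 286.3 215.4
garlic_0 0.81 [204.0, 202.9, 21.1, 24.6] 351 213.3 213.8
mushroom_b 0.88 [318.1, 166.2, 27.9, 37.6] 561 330.0 186.1
mushroom_b 0.49 [261.5, 178.1, 54.0, 69.3] 2624 286.7 215.7
bowl_pickles 0.82 [165.1, 249.1, 55.6, 51.7] 2163 190.7 274.6
bowl_pickles 0.66 [319.3, 164.9, 24.5, 36.8] 627 330.0 185.4
```

Run:
```python
import cv2,numpy as np
t=cv2.imread('pics/top0.png')[150:350,150:450];s=cv2.imread('pics/side0.png')[190:390,190:490]
cv2.imwrite('pics/a.png',np.vstack([cv2.resize(t,None,fx=2,fy=2,interpolation=2)[:300],cv2.resize(s,None,fx=2,fy=2,interpolation=2)[:300]]) if 0 else np.hstack([cv2.resize(t,(400,267)),cv2.resize(s,(400,267))]))
a=cv2.resize(t,(800,533),interpolation=2);cv2.imwrite('pics/a.png',a)
cv2.imwrite('pics/b.png',cv2.resize(s,(800,533),interpolation=2))
```

```text
(no output)
```

View pics/a.png

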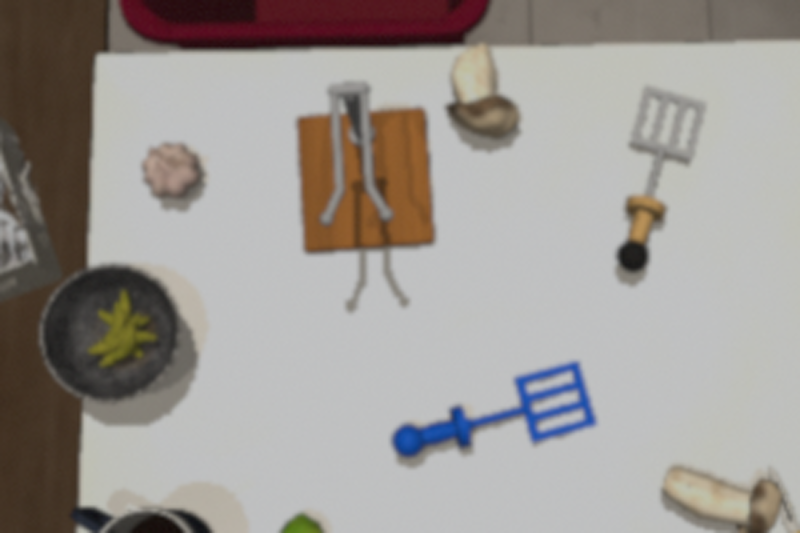

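View pics/b.png

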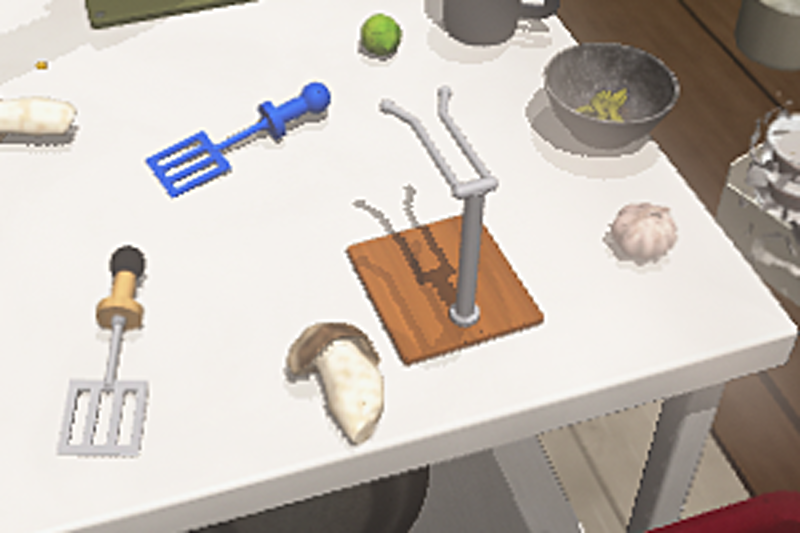

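The crops show the black-ball turner with its ball at top px (387,246) and side px (238,288). The look-alike is the blue turner, ball at top px (303,315), so I choose the black-ball one. The fork prong tips are at top px (273,232) and (295,230), and the post is at (281,184).

Run:
```python
from h import *
pt,Tt=pose('top');ps,Ts=pose('side')
f=lambda im,x0,y0,x,y:(x/2.6667+x0-.3,y/2.6667+y0-.3)
P={'ball':((632,256),(127,262),28),'tip':((676,92),(98,457),3),'collar':((646,209),(119,305),20),'tipL':((329,219),(444,93),163),'tipR':((386,213),(387,106),163),'post':((349,90),(477,187),165)}
W={}
for k,(a,b,z) in P.items():
    ua=f(0,150,150,*a);ub=f(0,190,190,*b)
    A=onplane(pt,Tt,*ua,z);B=onplane(ps,Ts,*ub,z);X=tri([ray(pt,Tt,*ua),ray(ps,Ts,*ub)])
    print(k,A.round(1),B.round(1),X.round(1));W[k]=(A+B)/2
d=W['tip']-W['ball'];print('yaw turner',np.degrees(np.arctan2(d[1],d[0])),np.linalg.norm(d))
m=(W['tipL']+W['tipR'])/2;d=W['post']-m;print('mouth',m,'yaw fork',np.degrees(np.arctan2(d[1],d[0])),np.linalg.norm(d[:2]))
```

```text
ball [ 503.6 -118.8   28. ] [ 502.  -118.3   28. ] [ 503.4 -118.5   29.5]
tip [ 675.4 -174.1    3. ] [ 675.8 -172.1    3. ] [ 675.5 -173.1    2.9]
collar [ 551.5 -135.7   20. ] [ 541.9 -132.6   20. ] [ 549.8 -133.5   28.8]
tipL [518.2 160.6 163. ] [521.7 162.1 163. ] [519.  162.  160.8]
tipR [522.6 111.1 163. ] [523.6 111.3 163. ] [522.8 111.4 162.3]
post [633.6 142.7 165. ] [638.7 144.3 165. ] [635.1 144.4 161.5]
yaw turner -17.505158017761286 182.88760543310957
mouth [521.52993694 136.2652167  163.        ] yaw fork 3.6018982502569616 114.81479675696555
```

```bash
cat >> h.py <<'E'
def plan(X,zyaw=None):
    "target TCP, tool pointing down with jaw axis at world yaw -> shift (x0.1 m) and turn (x60deg) in tool axes"
    s=bot.get_state();M=R.from_rotvec(s['ee_rot']).as_matrix()
    d=M.T@(np.array(X)-s['tcp_pos'])/100
    if zyaw is None: zyaw=np.degrees(np.arctan2(M[1,2],M[0,2]))
    a=np.radians(zyaw);z=np.array([np.cos(a),np.sin(a),0]);y=np.array([0,0,-1.]);G=np.stack([np.cross(y,z),y,z],1)
    print('shift',d.round(3),'turn',(np.degrees(R.from_matrix(M.T@G).as_rotvec())/60).round(3))
E
R='{"dx":-0.99,"dz":-0.73}'
python3 -m pendant '[{"dx":-0.4,"dz":-0.3},{"dx":-0.8,"dz":-0.6},{"dx":-0.99,"dz":-0.73},{"dx":-0.99,"dz":-0.73}]' 1 40
python3 -m pendant '[{"dx":-0.4,"dz":-0.3},{"dx":-0.8,"dz":-0.6},{"dx":-0.99,"dz":-0.73},{"dx":-0.99,"dz":-0.73}]'
python3 -m pendant '[{"dx":-0.4,"dz":-0.3},{"dx":-0.8,"dz":-0.6},{"dx":-0.99,"dz":-0.73},{"dx":-0.99,"dz":-0.73}]'
python3 -c "
from h import *
st();plan([503,-118.6,160],-107.5)"
```

```text
t 0.9 tcp [ 279.7 -559.   231.3] 
R [[-0.894, 0.0, 0.447], [-0.447, -0.0, -0.894], [-0.0, -1.0, 0.0]] F [-0.   0.8  0.8] w 1.0011 q [ 1.14  0.69 -0.19  1.57  0.16  0.9  -0.22]
shift [-3.968  0.713 -2.939] turn [-0.     0.735 -0.   ]invalid input at $[0]: expected keys dx, dy, dz, ax, ay, az
invalid input at $[0]: expected keys dx, dy, dz, ax, ay, az
invalid input at $[0]: expected keys dx, dy, dz, ax, ay, az
```

All six keys are needed in every row.

```bash
python3 -m pendant '[{"dx":-0.4,"dy":0,"dz":-0.3,"ax":0,"ay":0,"az":0},{"dx":-0.8,"dy":0,"dz":-0.6,"ax":0,"ay":0,"az":0},{"dx":-0.99,"dy":0,"dz":-0.73,"ax":0,"ay":0,"az":0}]' 1 40
python3 -m pendant '[{"dx":-0.4,"dy":0,"dz":-0.3,"ax":0,"ay":0,"az":0},{"dx":-0.8,"dy":0,"dz":-0.6,"ax":0,"ay":0,"az":0},{"dx":-0.99,"dy":0,"dz":-0.73,"ax":0,"ay":0,"az":0}]'
python3 -m pendant '[{"dx":-0.4,"dy":0,"dz":-0.3,"ax":0,"ay":0,"az":0},{"dx":-0.8,"dy":0,"dz":-0.6,"ax":0,"ay":0,"az":0},{"dx":-0.99,"dy":0,"dz":-0.73,"ax":0,"ay":0,"az":0}]'
python3 -c "
from h import *
st();plan([503,-118.6,160],-107.5)"
```

```text
clock: 1.2
tcp_pos: [338.3, -444.6, 231.5]
ee_rot: [-0.466, 1.962, -1.957]
ft_force: [2.0, -0.9, -0.4]
gripper_width: 0.995
clock: 1.5
tcp_pos: [395.6, -330.4, 232.2]
ee_rot: [-0.468, 1.96, -1.952]
ft_force: [0.1, 0.6, 0.4]
gripper_width: 1.002
clock: 1.8
tcp_pos: [452.4, -215.8, 233.2]
ee_rot: [-0.471, 1.958, -1.946]
ft_force: [0.5, 0.1, 0.0]
gripper_width: 0.999
t 1.8 tcp [ 452.4 -215.8  233.2] 
R [[-0.887, 0.004, 0.461], [-0.461, 0.007, -0.887], [-0.007, -1.0, -0.004]] F [0.5 0.1 0. ] w 0.9989 q [ 0.47  0.53 -0.17  1.93  0.12  0.69 -0.87]
shift [-0.891  0.741 -0.626] turn [ 0.006  0.749 -0.005]
```

```bash
python3 -m pendant '[{"dx":-0.3,"dy":0.2,"dz":-0.2,"ax":0,"ay":0.14,"az":0},{"dx":-0.6,"dy":0.4,"dz":-0.4,"ax":0,"ay":0.28,"az":0},{"dx":-0.89,"dy":0.6,"dz":-0.63,"ax":0,"ay":0.42,"az":0},{"dx":-0.89,"dy":0.74,"dz":-0.63,"ax":0,"ay":0.56,"az":0},{"dx":-0.89,"dy":0.74,"dz":-0.63,"ax":0,"ay":0.7,"az":0}]' 1 40
python3 -m pendant '[{"dx":0,"dy":0,"dz":0,"ax":0,"ay":0.05,"az":0},{"dx":0,"dy":0,"dz":0,"ax":0,"ay":0.05,"az":0}]'
python3 - <<'E'
from h import *
st();plan([503,-118.6,9],-107.5)
p,T=pose('wrist');im=cams.camera('wrist')
print(np.round(np.array(p['tool_from_camera']),2).tolist())
for n,X in {'ball':[503,-118.6,28],'tip':[675.5,-173,1.5]}.items():
    u=proj(p,T,X);print(n,u); cv2.circle(im,(int(u[0]),int(u[1])),4,(0,0,255),1)
cv2.imwrite('pics/w1.png',im)
E
```

```text
clock: 2.3
tcp_pos: [502.3, -116.1, 158.4]
ee_rot: [-0.269, -2.094, 2.076]
ft_force: [-0.5, 0.1, -1.0]
gripper_width: 1.002
clock: 2.5
tcp_pos: [502.5, -115.5, 158.2]
ee_rot: [-0.318, -2.064, 2.047]
ft_force: [0.1, 0.3, 0.1]
gripper_width: 1.002
t 2.5 tcp [ 502.5 -115.5  158.2] 
R [[-0.953, 0.001, -0.303], [0.303, 0.008, -0.953], [0.001, -1.0, -0.008]] F [0.1 0.3 0.1] w 1.0022 q [ 0.09  0.66  0.08  1.97 -0.12  0.51 -1.62]
shift [-0.017  1.491  0.04 ] turn [ 0.008 -0.002  0.001]
[[-0.0, -0.97, -0.26, -66.01], [0.0, 0.26, -0.97, -142.93], [1.0, -0.0, 0.0, -0.22], [0.0, 0.0, 0.0, 1.0]]
ball [324.92340367 230.55467881]
tip [325.10120317 -42.8802867 ]
```

View pics/w1.png

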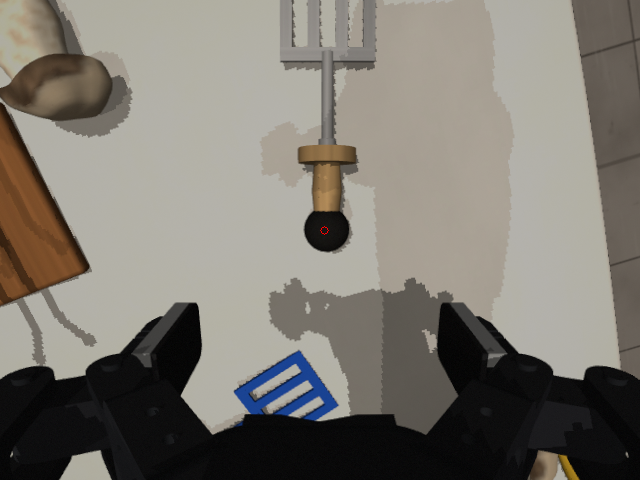

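The wrist view shows the black ball centred at (327,231), against a predicted (325,231). This is the right turner and the position is good to about 1 mm, so I descend and grip.

```bash
python3 -m pendant '[{"dx":-0.01,"dy":0.4,"dz":0.03,"ax":0,"ay":0,"az":0},{"dx":-0.02,"dy":0.8,"dz":0.04,"ax":0.01,"ay":0,"az":0},{"dx":-0.02,"dy":1,"dz":0.04,"ax":0.01,"ay":0,"az":0},{"dx":-0.02,"dy":1,"dz":0.04,"ax":0.01,"ay":0,"az":0}]' 1 40
python3 -m pendant '[{"dx":0,"dy":0.25,"dz":0,"ax":0,"ay":0,"az":0},{"dx":0,"dy":0.49,"dz":0,"ax":0,"ay":0,"az":0},{"dx":0,"dy":0.49,"dz":0,"ax":0,"ay":0,"az":0}]'
python3 -c "
from h import *
st();plan([503,-118.6,9],-107.5)"
python3 -m pendant '[{"dx":0,"dy":0,"dz":0,"ax":0,"ay":0,"az":0},{"dx":0,"dy":0,"dz":0,"ax":0,"ay":0,"az":0},{"dx":0,"dy":0,"dz":0,"ax":0,"ay":0,"az":0},{"dx":0,"dy":0,"dz":0,"ax":0,"ay":0,"az":0},{"dx":0,"dy":0,"dz":0,"ax":0,"ay":0,"az":0}]' -1 40
python3 -m pendant '[{"dx":0,"dy":0,"dz":0,"ax":0,"ay":0,"az":0},{"dx":0,"dy":0,"dz":0,"ax":0,"ay":0,"az":0},{"dx":0,"dy":0,"dz":0,"ax":0,"ay":0,"az":0}]'
```

```text
clock: 2.95
tcp_pos: [501.8, -119.0, 56.2]
ee_rot: [-0.31, -2.053, 2.056]
ft_force: [0.2, 0.3, 0.5]
gripper_width: 0.999
clock: 3.25
tcp_pos: [500.9, -119.0, 6.4]
ee_rot: [-0.307, -2.053, 2.055]
ft_force: [-0.8, -0.9, -0.1]
gripper_width: 0.995
t 3.25 tcp [ 500.9 -119.     6.4] 
R [[-0.954, -0.008, -0.3], [0.3, 0.0, -0.954], [0.008, -1.0, 0.002]] F [-0.8 -0.9 -0.1] w 0.9951 q [ 0.12  0.94  0.03  2.03 -0.13  0.18 -1.61]
shift [-0.019 -0.026 -0.01 ] turn [-0.002  0.001  0.008]
clock: 3.75
tcp_pos: [501.4, -118.9, 7.1]
ee_rot: [-0.308, -2.054, 2.055]
ft_force: [0.4, 0.5, 2.9]
gripper_width: 0.35
clock: 4.05
tcp_pos: [501.5, -118.9, 7.2]
ee_rot: [-0.308, -2.054, 2.055]
ft_force: [0.3, 1.1, 2.7]
gripper_width: 0.35
```

```bash
python3 -m pendant '[{"dx":0,"dy":-0.1,"dz":0,"ax":0,"ay":0,"az":0},{"dx":0,"dy":-0.3,"dz":0,"ax":0,"ay":0,"az":0},{"dx":0,"dy":-0.55,"dz":0,"ax":0,"ay":0,"az":0},{"dx":0,"dy":-0.8,"dz":0,"ax":0,"ay":0,"az":0},{"dx":0,"dy":-1,"dz":0,"ax":0,"ay":0,"az":0}]'
python3 -m pendant '[{"dx":0,"dy":-0.25,"dz":0,"ax":0,"ay":0,"az":0},{"dx":0,"dy":-0.5,"dz":0,"ax":0,"ay":0,"az":0},{"dx":0,"dy":-0.75,"dz":0,"ax":0,"ay":0,"az":0},{"dx":0,"dy":-0.95,"dz":0,"ax":0,"ay":0,"az":0},{"dx":0,"dy":-1,"dz":0,"ax":0,"ay":0,"az":0}]'
python3 -m pendant '[{"dx":0,"dy":-0.2,"dz":0,"ax":0,"ay":0,"az":0},{"dx":0,"dy":-0.4,"dz":0,"ax":0,"ay":0,"az":0},{"dx":0,"dy":-0.5,"dz":0,"ax":0,"ay":0,"az":0},{"dx":0,"dy":-0.5,"dz":0,"ax":0,"ay":0,"az":0}]'
python3 - <<'E'
from h import *
st()
w=cams.camera('wrist');s=cams.camera('side')
cv2.imwrite('pics/c.png',np.hstack([cv2.resize(w,(400,300)),cv2.resize(s[100:400,150:550],(400,300))]))
E
```

```text
clock: 4.55
tcp_pos: [501.5, -118.9, 108.6]
ee_rot: [-0.308, -2.053, 2.055]
ft_force: [1.1, -0.5, -1.4]
gripper_width: 0.352
clock: 5.05
tcp_pos: [502.8, -119.2, 210.7]
ee_rot: [-0.311, -2.054, 2.056]
ft_force: [-0.0, -0.0, -1.9]
gripper_width: 0.354
clock: 5.45
tcp_pos: [503.4, -119.3, 261.2]
ee_rot: [-0.313, -2.055, 2.057]
ft_force: [0.6, -0.4, -1.6]
gripper_width: 0.351
t 5.45 tcp [ 503.4 -119.3  261.2] 
R [[-0.954, -0.003, -0.3], [0.3, -0.0, -0.954], [0.003, -1.0, 0.001]] F [ 0.6 -0.4 -1.6] w 0.3513 q [ 0.06  0.51  0.13  1.86 -0.09  0.78 -1.64]
```

View pics/c.png

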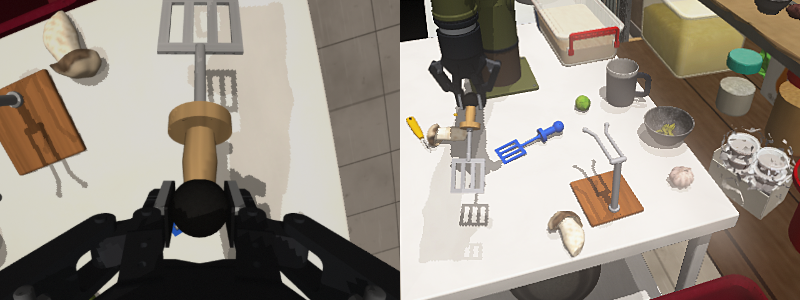

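The wrist view shows the ball between the pads at (200,205) in the half-scale image. The turner is held almost level and clear of the table. Next I ease the grip in steps, tracking the collar's wood colour.

```bash
cat > look.py <<'E'
from h import *
s=bot.get_state();im=cams.camera('wrist');c=im[60:400,230:410].astype(int)
m=(c[...,2]-c[...,0]>50)&(c[...,2]>90)
v,u=np.nonzero(m);print('wood n',len(v),'u',(u.mean()+230).round(1) if len(v) else '','rows',np.percentile(v,[2,50,98])+60 if len(v) else '','mm',round(s['gripper_width']*85,2),'F',np.round(s['ft_force'],1),'M',np.round(s['ft_torque'],2))
E
python3 look.py
python3 -m pendant '[{"dx":0,"dy":0,"dz":0,"ax":0,"ay":0,"az":0},{"dx":0,"dy":0,"dz":0,"ax":0,"ay":0,"az":0}]' -0.2753 40 | tail -1
python3 look.py
python3 -m pendant '[{"dx":0,"dy":0,"dz":0,"ax":0,"ay":0,"az":0},{"dx":0,"dy":0,"dz":0,"ax":0,"ay":0,"az":0}]' -0.2706 40 | tail -1
python3 look.py
```

```text
wood n 7784 u 315.7 rows [166. 214. 284.] mm 29.74 F [-0.8  0.7 -1.7] M [ 0.04  0.21 -0.01]
gripper_width: 0.362
wood n 4923 u 317.5 rows [213. 248. 281.] mm 30.75 F [ 0.2 -0.  -1.6] M [-0.02 -0.01 -0.01]
gripper_width: 0.368
wood n 0 u  rows  mm 31.27 F [-0.6 -0.1 -1.7] M [-0.02  0.12  0.01]
```

Run:
```python
from h import *
s=st();print(s['ft_torque'])
w=cams.camera('wrist');s=cams.camera('side')
cv2.imwrite('pics/d.png',np.hstack([cv2.resize(w,(400,300)),cv2.resize(s[120:300,150:390],(400,300))]))
```

```text
t 6.1 tcp [ 501.5 -118.8  258.6] 
R [[-0.954, -0.009, -0.3], [0.3, 0.001, -0.954], [0.009, -1.0, 0.002]] F [ 0.3  0.  -1.7] w 0.3746 q [ 0.06  0.51  0.13  1.86 -0.09  0.78 -1.64]
[ 0.04112457 -0.00802408 -0.03366994]
```

View pics/d.png

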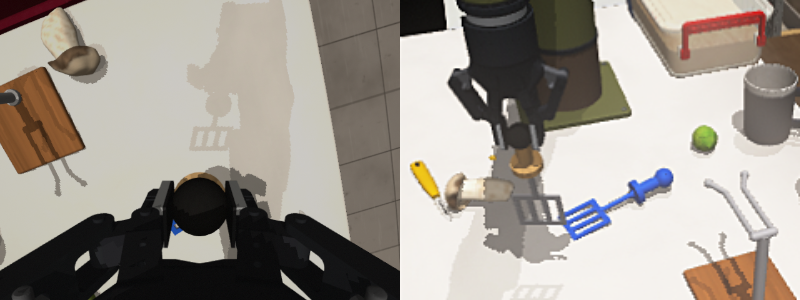

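```bash
cat > side.py <<'E'
from h import *
import sys
s=bot.get_state();p,T=pose('side');im=cams.camera('side')
M=R.from_rotvec(s['ee_rot']).as_matrix();b=np.array(s['tcp_pos'])-M[:,1]*18.7
print('clock',s['clock'],'tcp',np.round(s['tcp_pos'],1),'w',round(s['gripper_width']*85,2),'F',np.round(s['ft_force'],1),'M',np.round(s['ft_torque'],2))
im=im.copy();a=[proj(p,T,b-[0,0,h]) for h in(0,56,114,180)]
print('pred vertical',np.round(a,1).tolist())
u,v=np.round(a[1]).astype(int);x0,y0=u-60,v-60
c=cv2.resize(im[y0:y0+120,x0:x0+120],(600,600),interpolation=2)
for q in a: cv2.circle(c,(int((q[0]-x0+.5)*5),int((q[1]-y0+.5)*5)),4,(0,0,255),1)
cv2.imwrite(sys.argv[1],c)
E
python3 -m pendant '[{"dx":0,"dy":0,"dz":0,"ax":0,"ay":0,"az":0},{"dx":0,"dy":0,"dz":0,"ax":0,"ay":0,"az":0},{"dx":0,"dy":0,"dz":0,"ax":0,"ay":0,"az":0}]' -0.2706 40 | tail -1
python3 look.py
python3 side.py pics/e.png
```

```text
gripper_width: 0.367
wood n 3631 u 318.1 rows [226.6 255.  287. ] mm 31.22 F [-0.4 -1.  -2.2] M [-0.01  0.03  0.01]
clock 6.55 tcp [ 501.8 -118.9  258.9] w 30.97 F [ 0.1 -0.  -1.1] M [-0.    0.04  0.02]
pred vertical [[220.3, 199.9], [224.6, 222.5], [228.6, 244.0], [232.9, 266.4]]
```

View pics/e.png

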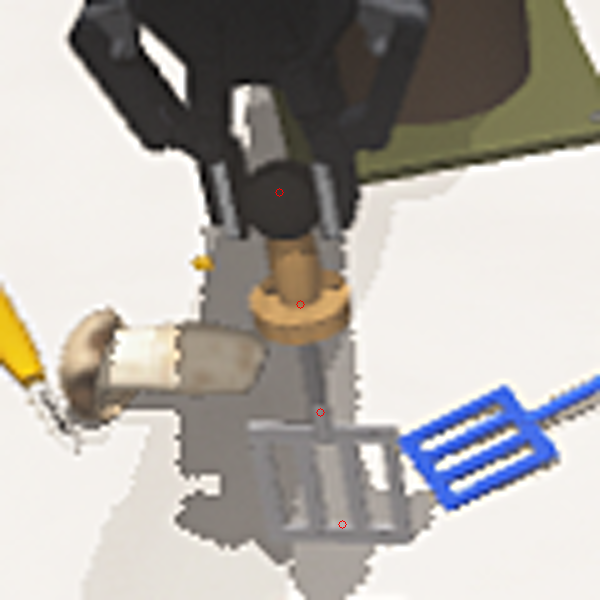

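In the side crop the turner hangs nearly upright. Its tip is at (335,540) against a vertical prediction of (342,524), so it is still swinging a little. I let it settle.

```bash
python3 -m pendant '[{"dx":0,"dy":0,"dz":0,"ax":0,"ay":0,"az":0},{"dx":0,"dy":0,"dz":0,"ax":0,"ay":0,"az":0},{"dx":0,"dy":0,"dz":0,"ax":0,"ay":0,"az":0}]'  | tail -1
python3 look.py
python3 -m pendant '[{"dx":0,"dy":0,"dz":0,"ax":0,"ay":0,"az":0},{"dx":0,"dy":0,"dz":0,"ax":0,"ay":0,"az":0},{"dx":0,"dy":0,"dz":0,"ax":0,"ay":0,"az":0}]'  | tail -1
python3 look.py
python3 - <<'E'
from h import *
p,T=pose('wrist');s=bot.get_state();M=R.from_rotvec(s['ee_rot']).as_matrix();b=np.array(s['tcp_pos'])-M[:,1]*18.7
f=-M[:,0]  # away direction
for th in(0,5,10,20,80):
    t=np.radians(th);a=np.array([0,0,-1])*np.cos(t)+f*np.sin(t);n=np.array([0,0,1])*np.sin(t)+f*np.cos(t)
    print(th,'far rim rows upper/lower',[proj(p,T,b+a*d+n*20).round(0).tolist() for d in(46,56)],'near',proj(p,T,b+a*46-n*20).round(0))
E
```

```text
gripper_width: 0.365
wood n 2851 u 318.8 rows [238. 260. 292.] mm 31.02 F [-0.7 -0.5 -1.5] M [-0.03 -0.09 -0.03]
gripper_width: 0.364
wood n 2620 u 318.7 rows [243. 263. 294.] mm 30.9 F [-0.6  0.5 -1.6] M [-0.02  0.02  0.05]
0 far rim rows upper/lower [[319.0, 243.0], [319.0, 237.0]] near [319. 325.]
5 far rim rows upper/lower [[319.0, 235.0], [319.0, 228.0]] near [319. 316.]
10 far rim rows upper/lower [[319.0, 228.0], [319.0, 219.0]] near [319. 306.]
20 far rim rows upper/lower [[319.0, 215.0], [319.0, 203.0]] near [319. 288.]
80 far rim rows upper/lower [[320.0, 199.0], [320.0, 163.0]] near [319. 201.]
```

```bash
python3 -m pendant '[{"dx":0,"dy":0,"dz":0,"ax":0,"ay":0,"az":0},{"dx":0,"dy":0,"dz":0,"ax":0,"ay":0,"az":0},{"dx":0,"dy":0,"dz":0,"ax":0,"ay":0,"az":0},{"dx":0,"dy":0,"dz":0,"ax":0,"ay":0,"az":0}]'  | tail -1
python3 look.py
python3 -m pendant '[{"dx":0,"dy":0,"dz":0,"ax":0,"ay":0,"az":0},{"dx":0,"dy":0,"dz":0,"ax":0,"ay":0,"az":0},{"dx":0,"dy":0,"dz":0,"ax":0,"ay":0,"az":0},{"dx":0,"dy":0,"dz":0,"ax":0,"ay":0,"az":0}]' -1 40
python3 look.py
python3 side.py pics/f.png
python3 -c "
from h import *
st();plan([461,132.5,230],-86.4)"
```

```text
gripper_width: 0.365
wood n 2641 u 318.7 rows [242. 263. 294.] mm 31.06 F [-0.1  0.2 -1.6] M [-0.05  0.04 -0.01]
clock: 8.15
tcp_pos: [501.8, -118.9, 258.8]
ee_rot: [-0.307, -2.053, 2.055]
ft_force: [-0.7, -0.3, -1.6]
gripper_width: 0.343
wood n 2614 u 318.5 rows [242. 263. 293.] mm 29.16 F [-0.7 -0.3 -1.6] M [-0.01  0.02  0.03]
clock 8.2 tcp [ 501.8 -118.9  258.8] w 29.44 F [-0.4 -0.1 -2.2] M [-0.06 -0.01  0.05]
pred vertical [[220.3, 199.9], [224.6, 222.5], [228.6, 244.0], [232.9, 266.4]]
t 8.25 tcp [ 501.8 -118.9  258.8] 
R [[-0.954, -0.008, -0.3], [0.3, 0.0, -0.954], [0.008, -1.0, 0.002]] F [-0.2 -0.4 -1. ] w 0.3474 q [ 0.06  0.51  0.13  1.86 -0.09  0.78 -1.64]
shift [ 1.142  0.293 -2.276] turn [-0.001 -0.351  0.008]
```

View pics/f.png

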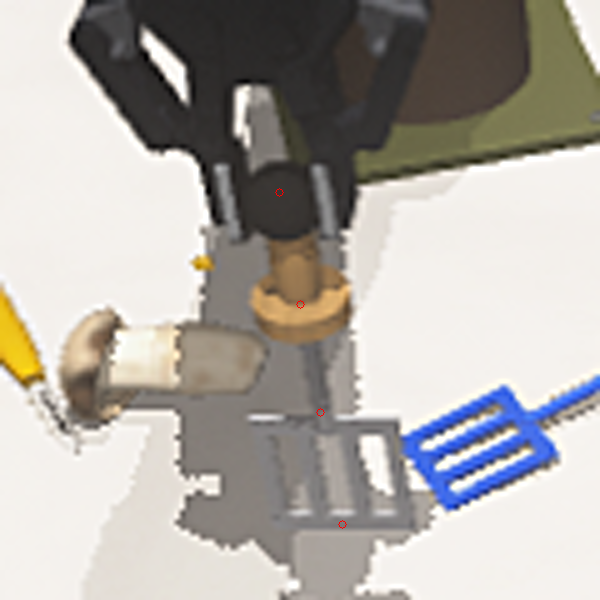

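Upright and firmly gripped: the blade's lower edge is centred at (342,524), as predicted for vertical. Now I carry it to a point in front of the fork mouth.

```bash
python3 -m pendant '[{"dx":0.04,"dy":0,"dz":-0.08,"ax":0,"ay":0,"az":0},{"dx":0.11,"dy":0,"dz":-0.22,"ax":0,"ay":0,"az":0},{"dx":0.2,"dy":0,"dz":-0.4,"ax":0,"ay":0,"az":0},{"dx":0.29,"dy":0,"dz":-0.58,"ax":0,"ay":0,"az":0},{"dx":0.38,"dy":0,"dz":-0.76,"ax":0,"ay":0,"az":0}]' | tail -4
python3 -m pendant '[{"dx":0.09,"dy":0,"dz":-0.18,"ax":0,"ay":0,"az":0},{"dx":0.18,"dy":0,"dz":-0.36,"ax":0,"ay":0,"az":0},{"dx":0.27,"dy":0,"dz":-0.54,"ax":0,"ay":0,"az":0},{"dx":0.36,"dy":0,"dz":-0.72,"ax":0,"ay":0,"az":0},{"dx":0.45,"dy":0,"dz":-0.9,"ax":0,"ay":0,"az":0}]' | tail -4
python3 -m pendant '[{"dx":0.09,"dy":0,"dz":-0.16,"ax":0,"ay":-0.05,"az":0},{"dx":0.17,"dy":0,"dz":-0.32,"ax":0,"ay":-0.12,"az":0},{"dx":0.24,"dy":0,"dz":-0.46,"ax":0,"ay":-0.2,"az":0},{"dx":0.29,"dy":0,"dz":-0.56,"ax":0,"ay":-0.28,"az":0},{"dx":0.31,"dy":0,"dz":-0.6,"ax":0,"ay":-0.35,"az":0}]' | tail -4
python3 - <<'E'
from h import *
st();plan([461,132.5,215],-86.4)
p,T=pose('wrist');im=cams.camera('wrist').copy()
m=np.array([521.5,136.3]);f=np.array([np.cos(.063),np.sin(.063)])
for X in ([*m,165],[*(m+55*f),165],[519.9,161.3,163],[523.1,111.2,163],[*(m+115*f),165]):
    u=proj(p,T,X);print(u.round(1));cv2.circle(im,(int(u[0]),int(u[1])),4,(0,0,255),1)
cv2.imwrite('pics/g.png',im)
E
```

```text
tcp_pos: [488.0, -33.4, 259.0]
ee_rot: [-0.306, -2.054, 2.054]
ft_force: [1.4, 0.2, -1.4]
gripper_width: 0.346
tcp_pos: [471.5, 67.5, 259.3]
ee_rot: [-0.306, -2.054, 2.054]
ft_force: [-0.2, -0.7, -1.5]
gripper_width: 0.347
tcp_pos: [459.4, 136.2, 259.5]
ee_rot: [-0.086, 2.192, -2.187]
ft_force: [-0.0, -0.0, -1.4]
gripper_width: 0.35
t 9.75 tcp [459.4 136.2 259.5] 
R [[-0.997, -0.008, 0.07], [-0.07, 0.002, -0.998], [0.008, -1.0, -0.003]] F [-0.  -0.  -1.4] w 0.3501 q [-0.4   0.46  0.03  1.96 -0.03  0.73 -1.85]
shift [-0.017  0.445  0.039] turn [0.003 0.007 0.008]
[327.1 142.2]
[328.4  39.2]
[284.1 141.8]
[370.2 142.5]
[329.8 -84.8]
```

View pics/g.png

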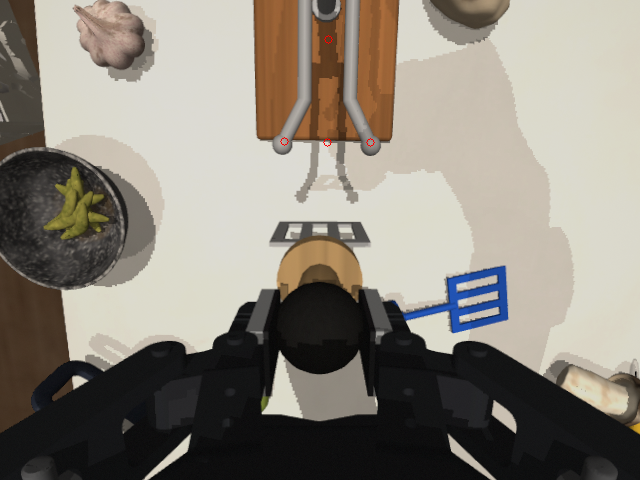

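The wrist view shows the prong tips at (283,144) and (371,142), matching my projections, and the prong midline at column 328. I lower to collar height and advance.

```bash
python3 -m pendant '[{"dx":0,"dy":0.1,"dz":0.01,"ax":0,"ay":0,"az":0},{"dx":0,"dy":0.25,"dz":0.03,"ax":0,"ay":0,"az":0.01},{"dx":-0.02,"dy":0.4,"dz":0.04,"ax":0,"ay":0.01,"az":0.01},{"dx":-0.02,"dy":0.45,"dz":0.04,"ax":0,"ay":0.01,"az":0.01},{"dx":-0.02,"dy":0.45,"dz":0.04,"ax":0,"ay":0.01,"az":0.01}]' | tail -4
python3 -c "
from h import *
plan([511,135.6,215],-86.4)"
```

```text
tcp_pos: [460.7, 132.2, 213.6]
ee_rot: [-0.068, 2.193, -2.187]
ft_force: [-0.4, -0.7, -2.1]
gripper_width: 0.348
shift [-0.504 -0.014 -0.003] turn [ 0.002 -0.001 -0.   ]
```

```bash
python3 -m pendant '[{"dx":-0.1,"dy":-0.01,"dz":0,"ax":0,"ay":0,"az":0},{"dx":-0.25,"dy":-0.01,"dz":0,"ax":0,"ay":0,"az":0},{"dx":-0.4,"dy":-0.01,"dz":0,"ax":0,"ay":0,"az":0},{"dx":-0.5,"dy":-0.01,"dz":0,"ax":0,"ay":0,"az":0},{"dx":-0.5,"dy":-0.01,"dz":0,"ax":0,"ay":0,"az":0}]' | tail -4
python3 side.py pics/h.png
python3 -c "
from h import *
plan([576.4,139.7,215],-86.4)"
```

```text
tcp_pos: [512.8, 135.4, 215.1]
ee_rot: [-0.063, 2.192, -2.186]
ft_force: [-0.7, -0.6, -0.5]
gripper_width: 0.347
clock 10.8 tcp [512.8 135.4 215.1] w 29.47 F [-0.7 -0.6 -0.5] M [ 0.03 -0.02  0.01]
pred vertical [[344.4, 198.3], [343.7, 219.2], [343.0, 239.2], [342.3, 260.3]]
shift [-0.653 -0.001 -0.004] turn [ 0.002 -0.002 -0.001]
```

View pics/h.png

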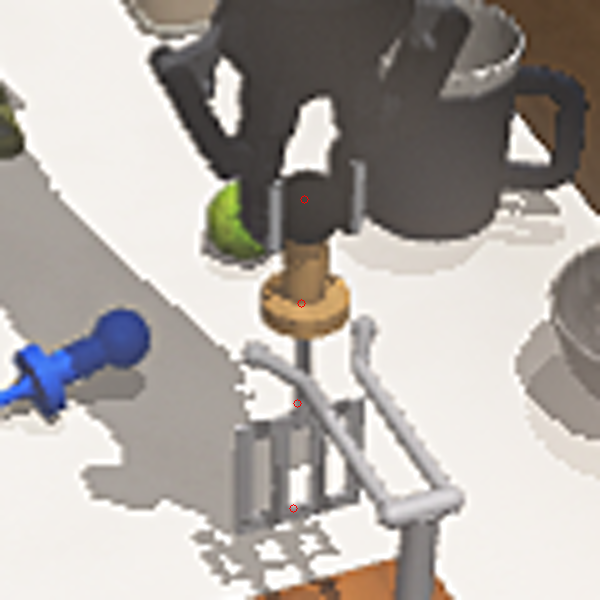

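The side crop shows the shaft at (303,355), between the tip balls at (258,355) and (363,328). The collar is above them and the blade hangs upright, so I slide in.

```bash
python3 -m pendant '[{"dx":-0.1,"dy":0,"dz":0,"ax":0,"ay":0,"az":0},{"dx":-0.25,"dy":0,"dz":0,"ax":0,"ay":0,"az":0},{"dx":-0.42,"dy":0,"dz":0,"ax":0,"ay":0,"az":0},{"dx":-0.57,"dy":0,"dz":0,"ax":0,"ay":0,"az":0},{"dx":-0.64,"dy":0,"dz":0,"ax":0,"ay":0,"az":0}]' | tail -4
python3 -m pendant '[{"dx":0,"dy":0.03,"dz":0,"ax":0,"ay":0,"az":0},{"dx":0,"dy":0.06,"dz":0,"ax":0,"ay":0,"az":0}]' | tail -4
python3 side.py pics/i.png
python3 -c "
from h import *
plan([576.4,139.7,202],-86.4)"
```

```text
tcp_pos: [576.6, 139.2, 215.0]
ee_rot: [-0.064, 2.192, -2.187]
ft_force: [-0.6, 0.1, -1.3]
gripper_width: 0.349
tcp_pos: [575.9, 139.2, 208.6]
ee_rot: [-0.066, 2.193, -2.187]
ft_force: [0.1, -0.5, -1.9]
gripper_width: 0.349
clock 11.55 tcp [575.9 139.2 208.6] w 29.63 F [ 0.1 -0.5 -1.9] M [-0.    0.06 -0.01]
pred vertical [[356.5, 217.7], [355.3, 238.8], [354.1, 258.9], [352.9, 280.0]]
shift [-0.012  0.06  -0.005] turn [ 0.002 -0.002  0.   ]
```

View pics/i.png

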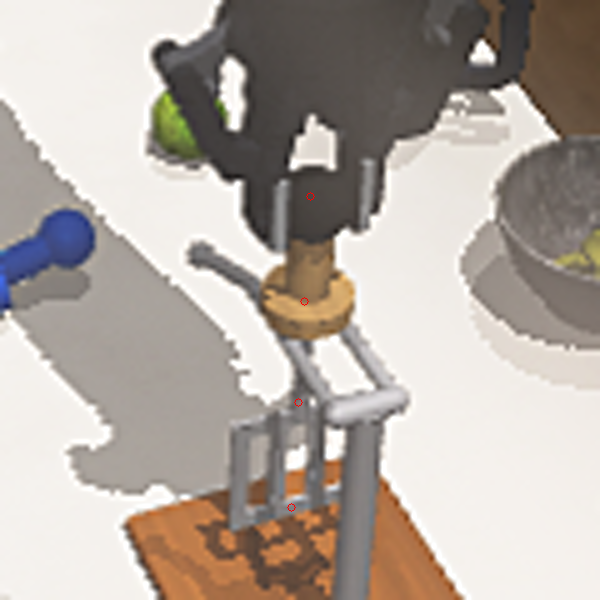

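The shaft sits between the prongs at (305,350) and the collar at (308,305) is just above them. I lower until the force shows contact.

```bash
python3 -m pendant '[{"dx":0,"dy":0.01,"dz":0,"ax":0,"ay":0,"az":0},{"dx":0,"dy":0.02,"dz":0,"ax":0,"ay":0,"az":0},{"dx":0,"dy":0.03,"dz":0,"ax":0,"ay":0,"az":0},{"dx":0,"dy":0.03,"dz":0,"ax":0,"ay":0,"az":0}]' | grep -E 'tcp|force'
python3 -m pendant '[{"dx":0,"dy":0.01,"dz":0,"ax":0,"ay":0,"az":0},{"dx":0,"dy":0.015,"dz":0,"ax":0,"ay":0,"az":0}]' | grep -E 'tcp|force'
python3 -m pendant '[{"dx":0,"dy":0.01,"dz":0,"ax":0,"ay":0,"az":0},{"dx":0,"dy":0.01,"dz":0,"ax":0,"ay":0,"az":0}]' | grep -E 'tcp|force'
```

```text
tcp_pos: [575.3, 139.2, 206.3]
ft_force: [-1.4, -0.5, 6.3]
tcp_pos: [575.4, 139.2, 206.2]
ft_force: [-2.9, -1.2, 11.2]
tcp_pos: [575.3, 139.2, 206.3]
ft_force: [-2.9, -0.6, 6.4]
```

```bash
python3 -m pendant '[{"dx":0,"dy":0,"dz":0,"ax":0,"ay":0,"az":0},{"dx":0,"dy":0,"dz":0,"ax":0,"ay":0,"az":0}]' -0.27 | grep -E 'tcp|force|width'
python3 -m pendant '[{"dx":0,"dy":0,"dz":0,"ax":0,"ay":0,"az":0},{"dx":0,"dy":0,"dz":0,"ax":0,"ay":0,"az":0}]' -0.2 | grep -E 'tcp|force|width'
python3 -m pendant '[{"dx":0,"dy":0,"dz":0,"ax":0,"ay":0,"az":0},{"dx":0,"dy":0,"dz":0,"ax":0,"ay":0,"az":0},{"dx":0,"dy":0,"dz":0,"ax":0,"ay":0,"az":0}]' 0.4 | grep -E 'tcp|force|width'
python3 side.py pics/j.png
```

```text
tcp_pos: [575.2, 139.2, 206.2]
ft_force: [-0.0, 0.0, -1.6]
gripper_width: 0.365
tcp_pos: [575.4, 139.3, 206.1]
ft_force: [-0.6, 1.3, 0.7]
gripper_width: 0.402
tcp_pos: [575.4, 139.3, 206.2]
ft_force: [0.4, 0.0, -0.2]
gripper_width: 0.702
clock 13.1 tcp [575.4 139.3 206.2] w 59.66 F [ 0.4  0.  -0.2] M [0.02 0.   0.02]
pred vertical [[356.5, 218.5], [355.2, 239.5], [354.1, 259.6], [352.8, 280.5]]
```

View pics/j.png

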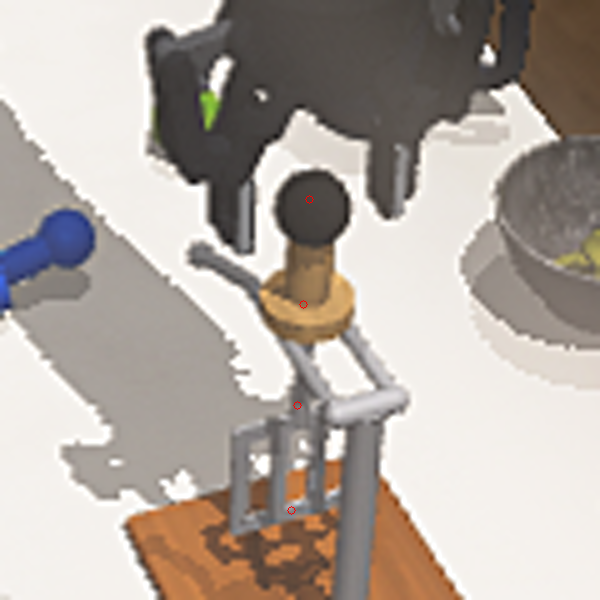

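The turner is free, with its ball at (312,208), and hangs with the collar on the prongs. I rise straight up, then back away.

```bash
python3 -m pendant '[{"dx":0,"dy":-0.1,"dz":0,"ax":0,"ay":0,"az":0},{"dx":0,"dy":-0.3,"dz":0,"ax":0,"ay":0,"az":0},{"dx":0,"dy":-0.6,"dz":0,"ax":0,"ay":0,"az":0},{"dx":0,"dy":-0.9,"dz":0,"ax":0,"ay":0,"az":0},{"dx":0,"dy":-1,"dz":0,"ax":0,"ay":0,"az":0}]' | grep -E 'tcp|force|width'
python3 -m pendant '[{"dx":0.2,"dy":-0.1,"dz":0,"ax":0,"ay":0,"az":0},{"dx":0.5,"dy":-0.2,"dz":0,"ax":0,"ay":0,"az":0},{"dx":0.8,"dy":-0.2,"dz":0,"ax":0,"ay":0,"az":0},{"dx":1,"dy":-0.2,"dz":0,"ax":0,"ay":0,"az":0},{"dx":1,"dy":-0.2,"dz":0,"ax":0,"ay":0,"az":0}]' | grep -E 'tcp|force|width'
python3 -m pendant '[{"dx":0,"dy":0,"dz":0,"ax":0,"ay":0,"az":0},{"dx":0,"dy":0,"dz":0,"ax":0,"ay":0,"az":0},{"dx":0,"dy":0,"dz":0,"ax":0,"ay":0,"az":0},{"dx":0,"dy":0,"dz":0,"ax":0,"ay":0,"az":0},{"dx":0,"dy":0,"dz":0,"ax":0,"ay":0,"az":0}]' | grep -E 'clock|tcp|force|width'
python3 - <<'E'
from h import *
a=cams.camera('side');b=cams.camera('top')
cv2.imwrite('pics/k.png',np.hstack([cv2.resize(a[180:380,190:490],(400,267)),cv2.resize(b[150:350,150:450],(400,267))]))
cv2.imwrite('pics/k.png',np.hstack([cv2.resize(a[190:350,280:440],(400,400),interpolation=2),cv2.resize(b[130:330,150:350],(400,400),interpolation=2)]))
E
```

```text
tcp_pos: [577.0, 139.3, 310.1]
ft_force: [0.4, -0.6, -1.2]
gripper_width: 0.696
tcp_pos: [474.0, 132.9, 329.2]
ft_force: [0.5, 0.0, -0.5]
gripper_width: 0.704
clock: 14.65
tcp_pos: [474.4, 132.8, 329.0]
ft_force: [0.1, -0.2, -0.2]
gripper_width: 0.698
```

View pics/k.png

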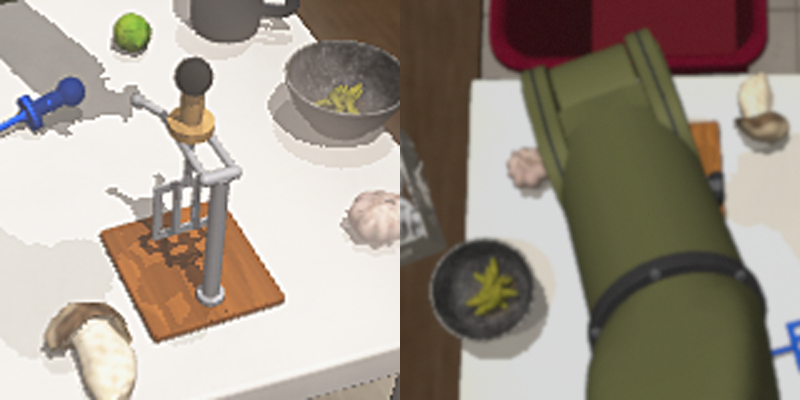

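The turner hangs still with its ball at (193,75), and the garlic, mushroom and bowl look undisturbed. I hand the job in.

```bash
python3 -c "
from workcell import bot
print(bot.job_done())"
```

```text
the job is handed in; nothing more can be done
None
```

The turner is hanging on the stand and the job is handed in, at about 15 s of the 56 s allowed. I picked the black-balled turner, not the blue one, and lifted it by the ball. I eased the grip about 1.2 mm, let it swing upright, and gripped it again at 40 N. Then I slid the shaft between the prongs, set the collar down, let go, and backed away up and towards the robot.

- **Last checks:** 1.5 s after release, the side picture showed the turner hanging still on its collar and the gripper well clear. The wrist force read about 0 N. The garlic, mushroom, bowl and blue turner looked undisturbed, and no check failed.
- **Disagreements:** The first swing came one step sooner than I expected and overshot a little before it settled. The collar met the prongs with the tool about 4 mm higher than I had calculated, with a brief contact force of about 11 N.
- **Not confirmed:** In the last top view the arm hid the stand, so only the side view confirms the final hang.

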